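Hold the belt tensioner back past its click

TASK

I want to fit a new belt: first slide the pawl slider of the belt tensioner fully home towards the ratchet disc, then pick up the long slim wooden push stick. With the stick against the roller, keeping your fingers off the roller, push the sprung arm back until the pawl has clicked in behind the ratchet tooth and a little beyond. Finish while holding it there: the stick stays gripped, roughly level and clear of the base, pressing on the roller, with nothing put down or let go; leave the loose things round about where they are.

Things in the scene. Friction and masses are not known exactly. Their poses are not given: they have to be found in the camera images.
- tensioner: Belt tensioner, fixed on the table: plywood base 220 (x) x 280 (y) x 18 mm. Origin: centre of its underside; x points to the far side from the robot (yaw up to 0.3 rad either way), y left, z up. Its steel arm turns about a vertical pivot at (50, -75) mm, with a disc of radius 55 mm that has one ratchet tooth; the slider is on the disc's near side. Nothing on it is over 74 mm above the table.
- idler_roller: Black roller, 36 mm diameter, axis vertical, on the arm's free end 150 mm from the pivot; spins freely. Origin: centre of its underside, 34 mm above the table; its top is at 70 mm. The arm below it (20 mm wide) is at 22 to 32 mm. Roller axis in the tensioner's frame: (13, 70) mm at rest; pushed along +x it swings about the pivot to (78, 72) mm at joint 0.44 rad.
- tension_arm (a joint): Angle of the sprung arm, rad: 0 at rest, grows as the roller is pushed along the tensioner's +x (clockwise from above), mechanical stop at 0.52. It pushes back with about 5 N at the roller at 0 and 12 N at the stop. With the slider home the pawl drops behind the tooth (the click) at about 0.35; let go, the arm would be caught by it at about 0.33.
- pawl_slider (a joint): Travel of the slider, m: 0 = withdrawn, 0.025 = fully home against its stop. It slides along the tensioner's +x, towards the disc, with about 7 N of friction, and stays where it is left.
- pawl (a joint): Spring travel of the brass pawl in the slider, m: 0 = fully out (also when it has dropped behind the tooth), up to 0.007 while the tooth's ramp presses it back.
- slider_knob (a point): Centre of the top of the slider's upright dark wood knob, 16 mm diameter over its upper 20 mm, top 66 mm above the table. It stands on a 40 x 38 mm steel block whose top is 34 mm above the table. The pawl reaches out of the block towards the disc. Free space on the knob's near side, above the 34 mm level.
- push_stick: The push stick: long slim sawn wooden stick, 32 (x) x 130 (y) x 30 mm high, 0.09 kg, lying on the table to the left of the tensioner; the origin is the centre of its underside, y runs along its length. Grip across its 32 mm width. Either end may push.
- wood_block: Bystander: a pale sawn block, 36 x 105 x 42 mm, shorter and thicker than the stick; origin at the centre of its underside.
- wax_tin: Bystander: round white and red wax tin, 68 mm diameter, 43 mm high; origin at the centre of its underside.
- tape_measure: Bystander: yellow tape measure standing upright, 31 x 79 x 63 mm; origin at the centre of its underside.
Not all that is in view belongs to the job. What is shaped like the push_stick but blue or turquoise is not meant.

How it is judged:
By the outcome, as a careful person would: the job done as asked, in the order asked, and still so for the second after the job is handed in, while the arm keeps its last pose, push and grip.
It also fails if it takes over 58 s, if anything falls off the work surface, if the arm or the gripper's body presses on something with over 40 N, if the wrist force passes 120 N, or if a joint passes its speed limit or range.

ROBOT

A 7-joint arm with a two-finger parallel gripper is mounted at the origin on a cart in front of the work surface, level with it; the furniture and walls round the work are solid. World frame = base frame: x ahead of the robot, y to its left, z up, the work surface at z = 0. Lengths are in m, angles in rad, forces in N, time in s.
With the tool pointing down it reaches from about 0.4 to 0.85 m from the base axis. Payload 10.4 kg.
Tool frame: the origin (TCP) lies on the centre line of the jaws, within the pads' length; the fingertips stand ahead of it and the grasp point (between the pads) lies 6 mm ahead of it (robot.nose_length is the z of the fingertips in the tool frame, in m); z points along the fingers, y is the line along which they close (so a half turn about z gives the same grasp; the last joint's range is limited). The gripper opens to 85 mm and grips with 20 to 120 N. Pads are 22 mm wide; open, the fingers measure 114 mm over their backs; the gripper's body (76 mm by 85 mm) begins 54 mm behind the grasp point. The pads swing forward as they close: fully open they stand 13 mm farther back than shut.
Start: joints at [-1.158, 0.332, -0.065, 1.46, 0.022, 1.35, -0.088], TCP at [0.264, 0.567, 0.222] pointing down, gripper open.
Joint ranges: [-2.6, 2.6], [-0.5, 2.12], [-1.47, 1.34], [0.16, 2.42], [-1.27, 4.41], [0.06, 2.06], [-2.6, 2.6]. Speed limits (rad/s): [2.22, 2.22, 2.79, 2.79, 3.14, 3.14, 3.14].

INTERFACE

Orientations are given as a 3x3 rotation matrix whose columns are the frame's x, y, z axes.
In Python, from cell import robot, optics, ticket, spotter gives the robot as it stands.
- The arm moves only by the tool jog_arm, never from a script. Its argument "series" is a list of rows, each an object of numbers: "tx", "ty", "tz": the shift along the tool's x, y, z in a scale on which 1.0 is 50 cm; "wx", "wy", "wz": the turn, a rotation vector about the tool's x, y, z in shares of 2 pi rad (1.0 is 2 pi rad). In form: [{"tx": .., "ty": .., "tz": .., "wx": .., "wy": .., "wz": ..}, ...]. A call has 1 to 8 rows; each row is the pose to reach, as a shift and turn from the pose commanded when the call began, along the tool's axes at that moment; what a row does not reach only later rows make up. A row lasts 1/10 s, in which the tool goes at most 50 mm and 8.59 degrees, less where a joint would pass 70% of its speed; a pose out of reach is approached as far as the arm can. Shift and turn numbers lie between -1 and 1, and a call with a number outside is refused. A call with a gripper value outside its range is refused whole. "gripper" is the opening, from 0 (shut) to 1 (fully open), set as the call begins (left out, the last holds). The fingers move at their own pace and stop on an object; the grip force is fixed at half the most. Time passes only in rows, so rows that repeat a pose let the fingers close. It gives the time, the measured TCP pose, the force, the opening and the grip force at its end, in the units of the state.
- robot.read_state(): the state, without advancing time (a new reading comes with each control period).
- optics.get_image(name): name is "scene" or "top"; returns a dict with "frame" (400x640x3 uint8, red, green, blue), "depth" (400x640 float32, m along the optical axis (not along the pixel's ray), 0 where there is no reading), "fx", "fy", "cx", "cy" (pixels), "camera_from_world" (4x4, takes a point from world to camera coordinates). Camera axes: x right, y down, z forward; pixel columns grow to the right and rows downward; lengths in m; the calibration is good to about 2 mm. A picture is of the moment at which its call begins.
- ticket.hand_in(): hands the job in; it is judged then, once.
Trained networks look in a picture, given as the dict that the camera call returned (one of the last four; its "shot" number tells which), for a name from the list of things; names that differ only in an ending like _2 or _b are one class to them, and where a whole thing is asked for, a point or a joint stands for the part that bears it (a point fixed in the world has none). Each returns a list of dicts, best first, with "p" (0 to 1); they miss things now and then, are a little off and sometimes report something else, mostly with a low value. They report only what shows in the picture. A call takes as long as a camera call. They do not tell look-alikes from the thing itself.
- spotter.cut_out(picture, thing): "pixels" (400x640 bool, what is visible of it) and "extent" ([left, top, width, height] in pixels, round what is visible of it).
- spotter.pinpoint(picture, thing): "uv" ([column, row] in pixels: a listed point, or the origin of a listed thing).
The state is a dict: "clock": time; "joint_positions": joint angles; "qvel": joint speeds; "joint_torque": joint torques, N m; "tcp_pos": TCP position; "tcp_rot": TCP orientation; "contact_force": force on the tool from outside, world axes, zero at the start; "torque": the same for the moment, N m; "opening": opening from 0.0 (shut) to 1.0 (fully open); "gripper_force": force on a finger pad.
Only numpy, scipy, OpenCV 4.12 (cv2) and the standard library are available. Lean on these libraries where they do the work, as an engineer would, in place of code of your own. Each camera call takes 0.05 s, during which the arm holds its last target. There are 200 camera calls.

## Working session

There is one attempt and no reset: what is moved stays moved. The work goes in short steps, Python scripts to look and compute and a tool call to move; the robot and the scene stay as the last step left them, time stands still between calls to the robot, and variables do not carry over. Pictures are saved under pics/ and viewed, at most 10 in all, crops included, and the job is handed in when it is done.

Besides the shell and the picture viewer there is one more tool, called as name(argument=value, ...), one argument or row to a line, values as JSON. jog_arm: Moves the arm, as the interface text tells. Its arguments: {"type":"object","properties":{"series":{"type":"array","items":{"type":"object","properties":{"tx":{"type":"number"},"ty":{"type":"number"},"tz":{"type":"number"},"wx":{"type":"number"},"wy":{"type":"number"},"wz":{"type":"number"}}}},"gripper":{"type":"number"}},"required":["series"]}

```bash
mkdir -p pics
cat > h.py <<'E'
import numpy as np, cv2
from cell import robot, optics, ticket, spotter
def world(p,px):
    v,u=np.nonzero(px); d=p["depth"][v,u]; k=d>0; u,v,d=u[k],v[k],d[k]
    c=np.c_[(u-p["cx"])*d/p["fx"],(v-p["cy"])*d/p["fy"],d,np.ones(len(d))]
    return (c@np.linalg.inv(p["camera_from_world"]).T)[:,:3]
def ray(p,uv,z):
    T=np.linalg.inv(p["camera_from_world"]); d=T[:3,:3]@[(uv[0]-p["cx"])/p["fx"],(uv[1]-p["cy"])/p["fy"],1]
    return T[:3,3]+d*(z-T[2,3])/d[2]
E
python3 - <<'E'
from h import *
np.set_printoptions(precision=3,suppress=True)
s=robot.read_state(); print(s["tcp_pos"],s["tcp_rot"],s["opening"],robot.nose_length)
for n in("top","scene"):
    p=optics.get_image(n); cv2.imwrite(f"pics/{n}0.png",p["frame"][...,::-1])
    for t in "tensioner idler_roller slider_knob push_stick wood_block wax_tin tape_measure".split():
        for r in spotter.cut_out(p,t)[:3]:
            w=world(p,r["pixels"]); print(n,t,round(r["p"],2),r["extent"],np.median(w,0),np.percentile(w,2,axis=0),np.percentile(w,98,axis=0)) if len(w) else 0
        for r in spotter.pinpoint(p,t)[:2]: print("   pin",t,round(r["p"],2),r["uv"],ray(p,r["uv"],.066 if t=="slider_knob" else .034 if t=="idler_roller" else 0))
E
```

```text
[0.264 0.566 0.221] [[-0.907  0.422 -0.001]
 [ 0.422  0.907 -0.001]
 [-0.    -0.001 -1.   ]] 1.000701608035311 0.025
top tensioner 0.91 [310.9, 136.2, 98.0, 86.9] [ 0.603 -0.067  0.019] [ 0.497 -0.202  0.01 ] [0.712 0.068 0.059]
   pin tensioner 0.79 [357.6, 178.2] [ 0.603 -0.065  0.   ]
top idler_roller 0.65 [329.7, 165.5, 12.4, 12.6] [0.606 0.007 0.069] [ 0.595 -0.008  0.054] [0.626 0.018 0.076]
top idler_roller 0.55 [241.4, 122.1, 23.6, 23.7] [0.739 0.242 0.042] [0.709 0.212 0.009] [0.771 0.272 0.049]
   pin idler_roller 0.66 [334.3, 172.0] [0.619 0.005 0.034]
top slider_knob 0.47 [379.8, 181.1, 13.5, 28.6] [ 0.537 -0.146  0.034] [ 0.519 -0.165  0.026] [ 0.574 -0.13   0.068]
   pin slider_knob 0.56 [385.5, 196.5] [ 0.539 -0.14   0.066]
top push_stick 0.94 [215.3, 212.8, 42.2, 26.7] [0.474 0.304 0.029] [0.442 0.245 0.001] [0.507 0.364 0.036]
top push_stick 0.9 [266.9, 244.5, 42.0, 27.4] [0.369 0.146 0.029] [0.336 0.09  0.021] [0.403 0.202 0.036]
top push_stick 0.55 [371.1, 238.2, 11.4, 41.6] [ 0.359 -0.107  0.029] [ 0.298 -0.124  0.012] [ 0.417 -0.093  0.036]
   pin push_stick 0.93
[... 1634 characters left out ...]
0.409 0.199 0.032]
   pin push_stick 0.93 [250.5, 216.5] [0.38  0.157 0.   ]
   pin push_stick 0.81 [250.6, 188.5] [0.473 0.301 0.   ]
scene wood_block 0.73 [257.6, 144.5, 26.7, 21.3] [0.643 0.406 0.03 ] [0.595 0.396 0.001] [0.697 0.436 0.044]
   pin wood_block 0.75 [272.3, 157.5] [0.664 0.439 0.   ]
scene wax_tin 0.7 [312.6, 158.2, 15.2, 16.2] [0.734 0.232 0.035] [0.707 0.209 0.001] [0.783 0.304 0.044]
scene tape_measure 0.74 [311.2, 158.6, 18.4, 16.7] [0.732 0.231 0.036] [0.706 0.209 0.001] [0.772 0.272 0.044]
scene tape_measure 0.65 [418.2, 251.7, 27.9, 23.1] [ 0.638 -0.388  0.035] [ 0.614 -0.414 -0.003] [ 0.709 -0.33   0.061]
   pin tape_measure 0.74 [426.9, 269.0] [ 0.644 -0.382  0.   ]
```

```bash
python3 - <<'E'
import cv2
a=cv2.imread("pics/top0.png")[110:310,170:490]
cv2.imwrite("pics/c1.png",cv2.resize(a,None,fx=2.5,fy=2.5,interpolation=cv2.INTER_CUBIC))
E
python3 - <<'E'
from h import *
np.set_printoptions(precision=4,suppress=True)
p=optics.get_image("top")
for t in("push_stick","tensioner"):
  for r in spotter.cut_out(p,t)[:3]:
    w=world(p,r["pixels"]); 
    if t=="push_stick":
        w=w[w[:,2]>.024]
    else:
        w=world(p,np.ones((400,640),bool)); w=w[(abs(w[:,2]-.018)<.006)&(abs(w[:,0]-.6)<.16)&(abs(w[:,1]+.066)<.19)]
    R=cv2.minAreaRect(w[:,:2].astype(np.float32)*1000); m=np.median(p["frame"][r["pixels"]],0)
    print(t,r["extent"],R,m,len(w))
w=world(p,np.ones((400,640),bool))
for n,c,rad,lo,hi in(("knob",(.541,-.143),.04,.055,.08),("roller",(.61,.006),.04,.06,.085)):
    q=w[(np.hypot(*(w[:,:2]-c).T)<rad)&(w[:,2]>lo)&(w[:,2]<hi)]; print(n,len(q),q.mean(0),q.min(0),q.max(0))
E
```

```text
push_stick [267.4, 247.5, 44.3, 26.3] ((368.9538269042969, 146.94735717773438), (30.89360237121582, 127.68511199951172), 25.536746978759766) [ 67. 124. 120.] 443
push_stick [216.0, 214.7, 36.8, 25.8] ((473.7906494140625, 305.54937744140625), (32.312564849853516, 129.26815795898438), 21.20306396484375) [137. 112.  87.] 425
push_stick [371.4, 236.4, 11.7, 44.9] ((356.35125732421875, -108.45242309570312), (32.45931625366211, 128.52943420410156), 89.68365478515625) [ 66.  80. 136.] 454
tensioner [311.5, 135.8, 98.3, 84.1] ((605.77392578125, -67.09904479980469), (220.2240753173828, 279.8380126953125), 4.855612754821777) [159. 138. 109.] 4671
knob 22 [ 0.5367 -0.1474  0.0656] [ 0.5309 -0.1531  0.0582] [ 0.543  -0.1406  0.0729]
roller 112 [0.6115 0.0042 0.0696] [ 0.5947 -0.0109  0.0608] [0.6285 0.0212 0.0809]
```

View pics/c1.png

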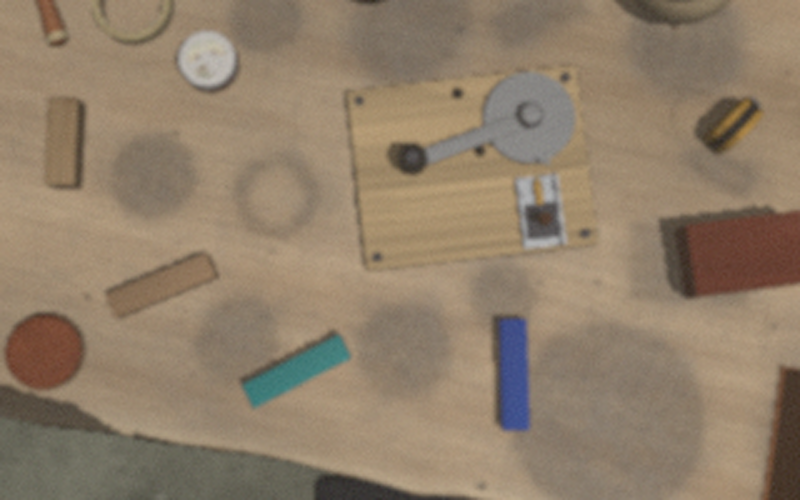

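The picture shows four stick-like things, given here in full-image pixels: wooden stick (235,224), teal (289,258), blue (375,260) and the short thick pale block (196,167). I choose the wooden stick at (235,224), measured 32×129 mm. The tensioner's yaw is about 0.085. Base, roller and knob match the given sizes and positions.

```bash
cat >> h.py <<'E'
YAW=.0848; O=np.array([.6058,-.0671])
def tw(x,y): c,s=np.cos(YAW),np.sin(YAW); return O+np.array([c*x-s*y,s*x+c*y])
def wt(p): c,s=np.cos(YAW),np.sin(YAW); return np.array([[c,s],[-s,c]])@(np.asarray(p)[:2]-O)
def go(xy,z,yaw):
    "jog numbers to tool-down pose, tool y at angle yaw (deg)"
    from scipy.spatial.transform import Rotation as Rn
    s=robot.read_state(); R=np.array(s["tcp_rot"]); a=np.radians(yaw); y=np.array([np.cos(a),np.sin(a),0]); zz=np.array([0,0,-1.])
    G=np.c_[np.cross(y,zz),y,zz]; t=R.T@(np.r_[xy,z]-s["tcp_pos"])*100
    print("t cm",t.round(2),"w",Rn.from_matrix(R.T@G).as_rotvec().round(3),"to",np.round(xy,4),z)
def show():
    s=robot.read_state(); print(s["clock"],s["tcp_pos"],wt(s["tcp_pos"]),s["contact_force"],s["opening"],s["gripper_force"],np.round(s["joint_positions"],2))
E
python3 - <<'E'
from h import *
a=cv2.imread("pics/top0.png")[200:290,200:330]
cv2.imwrite("pics/c2.png",cv2.resize(a,None,fx=5,fy=5,interpolation=cv2.INTER_CUBIC))
go((.5,.2),.2,94.9); go(tw(-112,-75) if 0 else tw(-.112,-.075),.15,94.9)
E
```

```text
t cm [-36.89 -23.26   2.17] w [ 0.    -0.    -0.521] to [0.5 0.2] 0.2
t cm [-51.77 -55.09   7.17] w [ 0.    -0.    -0.521] to [ 0.5006 -0.1513] 0.15
```

View pics/c2.png

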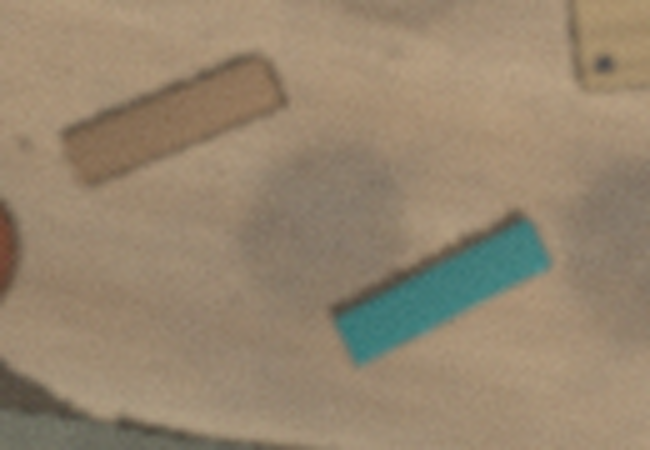

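The crop confirms it: plain wooden stick at about (235,224), turquoise decoy at (289,258). Knob first, with the jaws shut.

Units first: shifts go in shares of 50 cm and turns go in shares of 2 pi rad. So -36.9 cm is -0.738, -23.3 cm is -0.466, -0.52 rad is -0.0828.

jog_arm(
  series=[
    {"tx":-0.738,"ty":-0.466,"tz":0.044,"wz":-0.0828},
    {"tx":-0.738,"ty":-0.466,"tz":0.044,"wz":-0.0828},
    {"tx":-0.738,"ty":-0.466,"tz":0.044,"wz":-0.0828},
    {"tx":-0.738,"ty":-0.466,"tz":0.044,"wz":-0.0828},
    {"tx":-0.738,"ty":-0.466,"tz":0.044,"wz":-0.0828},
    {"tx":-0.738,"ty":-0.466,"tz":0.044,"wz":-0.0828},
    {"tx":-0.738,"ty":-0.466,"tz":0.044,"wz":-0.0828},
    {"tx":-0.738,"ty":-0.466,"tz":0.044,"wz":-0.0828},
  ],
  gripper=0,
)

```text
$.series[0]: bad value
```

```bash
python3 -c "
from h import *
show();go(tw(-.112,-.075),.13,94.9)"
```

```text
1.65 [0.26383026 0.56661385 0.22172894] [-0.28706636  0.66040097] [ 0.74839697 -0.20314841  0.32062027] 1.0023353254342222 0.0 [-1.16  0.33 -0.06  1.46  0.02  1.35 -0.09]
t cm [-51.77 -55.09   9.17] w [ 0.    -0.    -0.521] to [ 0.5006 -0.1513] 0.13
```

To row units: -32 cm is -0.64, -28 cm is -0.56, -0.52 rad is -0.0828.

jog_arm(
  series=[
    {"tx":-0.08,"ty":-0.05,"tz":0.004,"wx":0,"wy":0,"wz":-0.0159},
    {"tx":-0.16,"ty":-0.1,"tz":0.008,"wx":0,"wy":0,"wz":-0.0318},
    {"tx":-0.24,"ty":-0.152,"tz":0.014,"wx":0,"wy":0,"wz":-0.0477},
    {"tx":-0.32,"ty":-0.202,"tz":0.02,"wx":0,"wy":0,"wz":-0.0637},
    {"tx":-0.4,"ty":-0.252,"tz":0.024,"wx":0,"wy":0,"wz":-0.0828},
    {"tx":-0.48,"ty":-0.302,"tz":0.028,"wx":0,"wy":0,"wz":-0.0828},
    {"tx":-0.56,"ty":-0.352,"tz":0.032,"wx":0,"wy":0,"wz":-0.0828},
    {"tx":-0.64,"ty":-0.404,"tz":0.036,"wx":0,"wy":0,"wz":-0.0828},
  ],
  gripper=0,
)

```text
clock: 2.45
tcp_pos: [0.4695, 0.2467, 0.2039]
tcp_rot: [[-0.996, -0.084, 0.001], [-0.084, 0.996, 0.001], [-0.001, 0.001, -1.0]]
contact_force: [0.8, 0.7, -0.8]
opening: 0.002
gripper_force: 0.0
```

```bash
python3 -c "
from h import *
show();go(tw(-.112,-.075),.13,94.9)"
```

```text
2.45 [0.4694749  0.24672863 0.20394766] [-0.10925445  0.32424745] [ 0.80486048  0.65229771 -0.78835824] 0.002263954353214228 0.0 [-0.68  0.13  0.12  1.74 -0.02  1.27  1.1 ]
t cm [  0.26 -39.93   7.37] w [ 0.001  0.001 -0.001] to [ 0.5006 -0.1513] 0.13
```

jog_arm(
  series=[
    {"tx":0,"ty":-0.1,"tz":0,"wx":0,"wy":0,"wz":0},
    {"tx":0.006,"ty":-0.8,"tz":0.08,"wx":0,"wy":0,"wz":0},
    {"tx":0.006,"ty":-0.8,"tz":0.08,"wx":0,"wy":0,"wz":0},
    {"tx":0.006,"ty":-0.8,"tz":0.08,"wx":0,"wy":0,"wz":0},
    {"tx":0.006,"ty":-0.8,"tz":0.14,"wx":0,"wy":0,"wz":0},
    {"tx":0.006,"ty":-0.8,"tz":0.14,"wx":0,"wy":0,"wz":0},
    {"tx":0.006,"ty":-0.8,"tz":0.14,"wx":0,"wy":0,"wz":0},
    {"tx":0.006,"ty":-0.8,"tz":0.14,"wx":0,"wy":0,"wz":0},
  ],
)

```text
clock: 3.25
tcp_pos: [0.4987, -0.1447, 0.1357]
tcp_rot: [[-0.996, -0.084, 0.001], [-0.084, 0.996, 0.0], [-0.001, 0.0, -1.0]]
contact_force: [1.2, 0.9, -0.1]
opening: 0.002
gripper_force: 0.0
```

Run:
```python
from h import *
show();go(tw(-.112,-.075),.07,94.9)
p=optics.get_image("scene"); cv2.imwrite("pics/s1.png",cv2.resize(p["frame"][130:290,230:430,::-1],None,fx=4,fy=3.75,interpolation=cv2.INTER_CUBIC))
```

```text
3.25 [ 0.49874832 -0.14473437  0.1356579 ] [-0.11324251 -0.0682883 ] [ 1.18296226  0.91421906 -0.08833281] 0.0019275072500251477 0.0 [-0.23  0.17  0.47  1.87 -0.08  1.12  1.93]
t cm [-0.12 -0.67  6.57] w [ 0.     0.001 -0.001] to [ 0.5006 -0.1513] 0.07
```

View pics/s1.png

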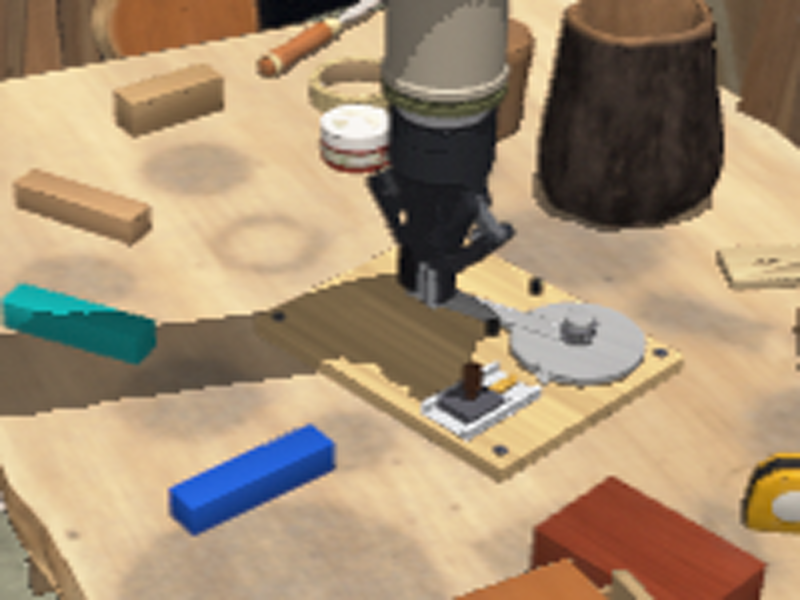

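The gripper is shut and clear on the near side of the knob (crop ~470,380). Lower it, then push.

To row units: 6.4 cm is 0.128, 5.5 cm is 0.11.

jog_arm(
  series=[
    {"tx":0,"ty":0,"tz":0.06,"wx":0,"wy":0,"wz":0},
    {"tx":0,"ty":0,"tz":0.11,"wx":0,"wy":0,"wz":0},
    {"tx":0,"ty":0,"tz":0.128,"wx":0,"wy":0,"wz":0},
    {"tx":0,"ty":0,"tz":0.128,"wx":0,"wy":0,"wz":0},
    {"tx":-0.02,"ty":0,"tz":0.128,"wx":0,"wy":0,"wz":0},
    {"tx":-0.032,"ty":0,"tz":0.128,"wx":0,"wy":0,"wz":0},
    {"tx":-0.04,"ty":0,"tz":0.128,"wx":0,"wy":0,"wz":0},
    {"tx":-0.048,"ty":0,"tz":0.128,"wx":0,"wy":0,"wz":0},
  ],
)

```text
clock: 4.1
tcp_pos: [0.5235, -0.1408, 0.0722]
tcp_rot: [[-0.996, -0.084, 0.001], [-0.084, 0.996, -0.0], [-0.001, -0.0, -1.0]]
contact_force: [0.3, 0.4, -0.9]
opening: 0.0
gripper_force: 0.0
```

To row units: -1.2 cm is -0.024, -0.9 cm is -0.018.

jog_arm(
  series=[
    {"tx":-0.006,"ty":0,"tz":0,"wx":0,"wy":0,"wz":0},
    {"tx":-0.012,"ty":0,"tz":0,"wx":0,"wy":0,"wz":0},
    {"tx":-0.018,"ty":0,"tz":0,"wx":0,"wy":0,"wz":0},
    {"tx":-0.024,"ty":0,"tz":0,"wx":0,"wy":0,"wz":0},
    {"tx":-0.024,"ty":0,"tz":0,"wx":0,"wy":0,"wz":0},
  ],
)

```text
clock: 4.6
tcp_pos: [0.5349, -0.1397, 0.0717]
tcp_rot: [[-0.996, -0.084, 0.0], [-0.084, 0.996, 0.0], [-0.0, 0.0, -1.0]]
contact_force: [-0.4, -0.8, -0.2]
opening: -0.004
gripper_force: 0.0
```

```bash
python3 -c "
from h import *
show()"
```

```text
4.6 [ 0.53493789 -0.13972688  0.07168654] [-0.07675886 -0.066364  ] [-0.43541883 -0.78105586 -0.20148041] -0.003743571887028146 0.0 [-0.2   0.33  0.44  1.84 -0.16  1.01  1.96]
```

Run:
```python
from h import *
p=optics.get_image("scene"); cv2.imwrite("pics/s2.png",cv2.resize(p["frame"][170:270,290:410,::-1],None,fx=6.6,fy=6,interpolation=cv2.INTER_CUBIC))
p=optics.get_image("top")
for t in("slider_knob",):
  for r in spotter.pinpoint(p,t)[:2]: print(r["p"],r["uv"],ray(p,r["uv"],.066),wt(ray(p,r["uv"],.066)))
w=world(p,np.ones((400,640),bool)); q=w[(np.hypot(*(w[:,:2]-tw(-.06,-.075)).T)<.05)&(abs(w[:,2]-.034)<.005)]
print(len(q),wt(np.median(q,0)), np.percentile([wt(a) for a in q],[5,95],axis=0))
```

```text
1 [-0.02430147 -0.05150519] [[-0.02430147 -0.05150519]
 [-0.02430147 -0.05150519]]
```

View pics/s2.png

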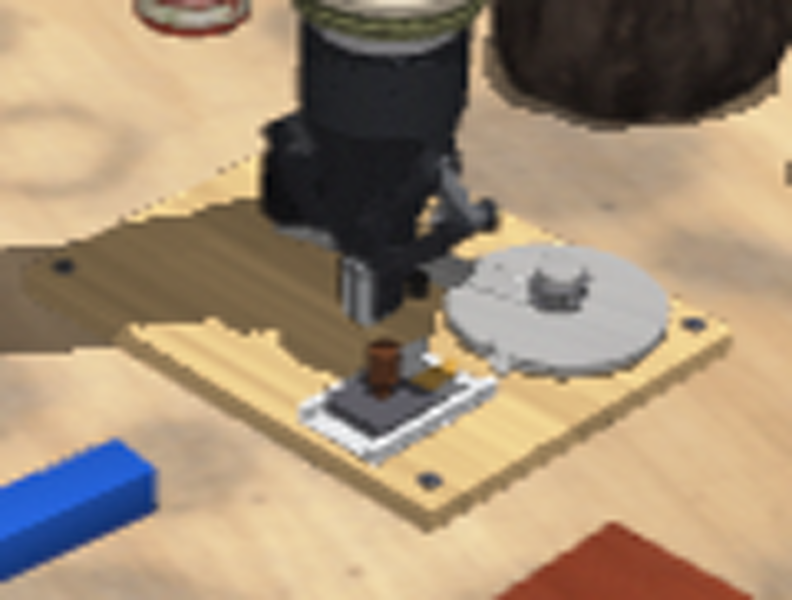

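Run:
```python
from h import *
np.set_printoptions(precision=4,suppress=True)
p=optics.get_image("scene"); s=robot.read_state(); C=np.array(p["camera_from_world"])
print("cam",np.linalg.inv(C)[:3,3])
def pr(X): c=C@np.r_[X,1]; return np.array([c[0]/c[2]*p["fx"]+p["cx"],c[1]/c[2]*p["fy"]+p["cy"]])
t=np.array(s["tcp_pos"])
for n,X in(("tip",t-[0,0,.025]),("knob",(.5367,-.1474,.066)),("knobbase",(.5367,-.1474,.034)),("corner",np.r_[tw(-.11,-.14),.018]),("cornerL",np.r_[tw(-.11,.14),.018])):
    u=pr(X); print(n,u,"crop",(u-[290,170])*[6.6,6])
f=p["frame"].astype(int); 
# reddish knob pixels
v,u=np.mgrid[225:237,344:355]; 
w=world(p,np.pad(np.ones((14,14),bool),((224,162),(342,284))))
q=w[(w[:,2]>.045)&(w[:,2]<.075)]; print(len(q),q.min(0),q.max(0),np.median(q,0))
```

```text
cam [-0.302  -1.0297  0.9937]
tip [344.7092 230.7859] crop [361.0807 364.7156]
knob [347.1586 226.6659] crop [377.2466 339.9955]
knobbase [346.7165 234.9365] crop [374.3291 389.6193]
corner [354.5968 254.0955] crop [426.339  504.5732]
cornerL [292.3119 213.7627] crop [ 15.2588 262.5763]
37 [ 0.5269 -0.1588  0.0464] [ 0.5473 -0.1398  0.0657] [ 0.5348 -0.1525  0.0593]
```

Run:
```python
from h import *
np.set_printoptions(precision=3,suppress=True,linewidth=150)
p=optics.get_image("scene"); T=np.linalg.inv(p["camera_from_world"])
for v in range(206,230,2):
    print(v,[tuple((T[:3,:3]@(np.array([(u-p["cx"])/p["fx"],(v-p["cy"])/p["fy"],1])*p["depth"][v,u])+T[:3,3]).round(3)) for u in(343,346,349)])
show()
```

```text
206 [(np.float64(0.525), np.float64(-0.137), np.float64(0.142)), (np.float64(0.52), np.float64(-0.156), np.float64(0.155)), (np.float64(0.532), np.float64(-0.156), np.float64(0.15))]
208 [(np.float64(0.523), np.float64(-0.14), np.float64(0.138)), (np.float64(0.518), np.float64(-0.158), np.float64(0.15)), (np.float64(0.53), np.float64(-0.158), np.float64(0.144))]
210 [(np.float64(0.527), np.float64(-0.136), np.float64(0.126)), (np.float64(0.523), np.float64(-0.153), np.float64(0.137)), (np.float64(0.534), np.float64(-0.154), np.float64(0.133))]
212 [(np.float64(0.527), np.float64(-0.136), np.float64(0.119)), (np.float64(0.526), np.float64(-0.15), np.float64(0.127)), (np.float64(0.526), np.float64(-0.163), np.float64(0.135))]
214 [(np.float64(0.522), np.float64(-0.142), np.float64(0.117)), (np.float64(0.523), np.float64(-0.154), np.float64(0.124)), (np.float64(0.525), np.float64(-0.164), np.float64(0.128))]
216 [(np.float64(0.525), np.float64(-0.139), np.float64(0.106)), (np.float64(0.529), np.float64(-0.148), np.float64(0.11)), (np.float64(0.541), np.float64(-0.149), np.float64(0.105)
[... 545 characters left out ...]
64(0.016))]
224 [(np.float64(0.58), np.float64(-0.082), np.float64(0.017)), (np.float64(0.587), np.float64(-0.088), np.float64(0.017)), (np.float64(0.599), np.float64(-0.09), np.float64(0.013))]
226 [(np.float64(0.572), np.float64(-0.091), np.float64(0.018)), (np.float64(0.584), np.float64(-0.093), np.float64(0.014)), (np.float64(0.589), np.float64(-0.101), np.float64(0.016))]
228 [(np.float64(0.565), np.float64(-0.099), np.float64(0.018)), (np.float64(0.53), np.float64(-0.15), np.float64(0.065)), (np.float64(0.536), np.float64(-0.156), np.float64(0.066))]
4.85 [ 0.534 -0.14   0.072] [-0.077 -0.066] [ 0.198 -0.851  0.136] -0.0015982661993019023 0.0 [-0.2   0.33  0.44  1.85 -0.16  1.01  1.96]
```

To row units: 3.8 cm is 0.076, 2 cm is 0.04.

jog_arm(
  series=[
    {"tx":0.04,"ty":-0.01,"tz":0,"wx":0,"wy":0,"wz":0},
    {"tx":0.076,"ty":-0.018,"tz":0,"wx":0,"wy":0,"wz":0},
    {"tx":0.076,"ty":-0.018,"tz":0,"wx":0,"wy":0,"wz":0},
  ],
)

```text
clock: 5.15
tcp_pos: [0.4955, -0.1531, 0.0716]
tcp_rot: [[-0.997, -0.082, -0.001], [-0.082, 0.997, 0.0], [0.001, 0.0, -1.0]]
contact_force: [-0.1, 0.2, 0.2]
opening: 0.003
gripper_force: 0.0
```

Run:
```python
from h import *
np.set_printoptions(precision=3,suppress=True,linewidth=150)
show()
for n in("scene","top"):
    p=optics.get_image(n); w=world(p,p["depth"]>0); s=robot.read_state(); t=np.array(s["tcp_pos"])
    q=w[(abs(w[:,0]-t[0])<.04)&(abs(w[:,1]-t[1])<.045)&(w[:,2]>.03)]
    for z in np.arange(.03,.15,.01):
        k=q[(q[:,2]>=z)&(q[:,2]<z+.01)]
        if len(k): print(n,round(z,2),len(k),k.min(0)[:2],k.max(0)[:2])
p=optics.get_image("scene");cv2.imwrite("pics/s3.png",cv2.resize(p["frame"][170:270,290:410,::-1],None,fx=6.6,fy=6,interpolation=cv2.INTER_CUBIC))
```

```text
5.15 [ 0.495 -0.153  0.072] [-0.117 -0.076] [-0.105  0.183  0.223] 0.003297645925425869 0.0 [-0.2   0.25  0.46  1.93 -0.13  0.99  1.98]
scene 0.03 56 [ 0.509 -0.175] [ 0.536 -0.131]
scene 0.04 7 [ 0.528 -0.156] [ 0.534 -0.143]
scene 0.05 12 [ 0.528 -0.157] [ 0.536 -0.144]
scene 0.06 8 [ 0.528 -0.157] [ 0.536 -0.146]
scene 0.07 1 [ 0.488 -0.152] [ 0.488 -0.152]
scene 0.08 14 [ 0.482 -0.166] [ 0.503 -0.151]
scene 0.09 25 [ 0.483 -0.169] [ 0.502 -0.141]
scene 0.1 28 [ 0.482 -0.17 ] [ 0.502 -0.141]
scene 0.11 18 [ 0.482 -0.169] [ 0.492 -0.142]
scene 0.12 34 [ 0.48  -0.184] [ 0.506 -0.115]
scene 0.13 72 [ 0.478 -0.195] [ 0.511 -0.115]
scene 0.14 56 [ 0.478 -0.195] [ 0.513 -0.111]
top 0.03 22 [ 0.517 -0.138] [ 0.538 -0.124]
top 0.14 1 [ 0.481 -0.117] [ 0.481 -0.117]
```

View pics/s3.png

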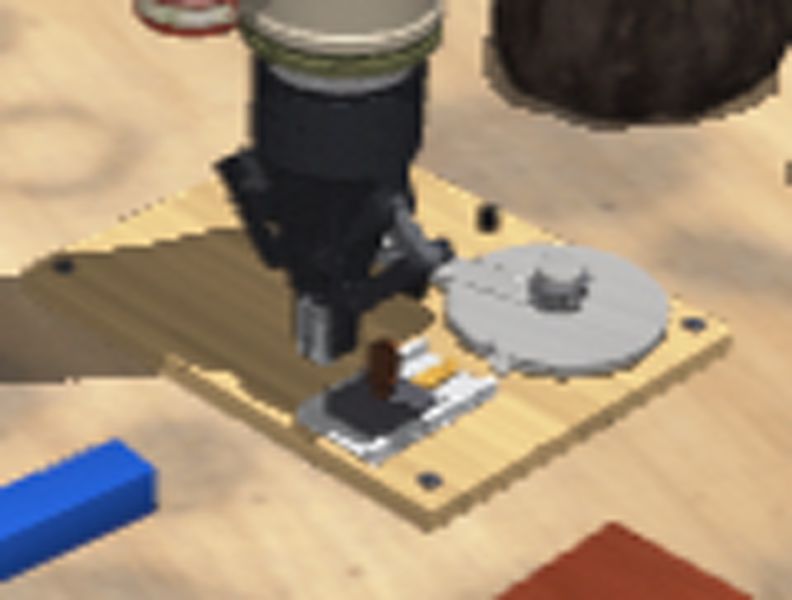

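The fingertips are really at z≈0.08, about 33 mm higher than the reported TCP implies. I'll go by the images. The jaws are at crop (325,350) and the knob at (383,370), so I'll lower by a measured amount and check.

To row units: 3.2 cm is 0.064, 2.5 cm is 0.05.

jog_arm(
  series=[
    {"tx":0,"ty":0,"tz":0.03,"wx":0,"wy":0,"wz":0},
    {"tx":0,"ty":0,"tz":0.05,"wx":0,"wy":0,"wz":0},
    {"tx":0,"ty":0,"tz":0.064,"wx":0,"wy":0,"wz":0},
    {"tx":0,"ty":0,"tz":0.064,"wx":0,"wy":0,"wz":0},
  ],
)

```text
clock: 5.7
tcp_pos: [0.497, -0.1518, 0.0386]
tcp_rot: [[-0.996, -0.084, -0.002], [-0.084, 0.996, 0.0], [0.002, 0.0, -1.0]]
contact_force: [0.4, 0.4, -0.4]
opening: 0.001
gripper_force: 0.0
```

```bash
cat >> h.py <<'E'
def tip(n="scene"):
    p=optics.get_image(n); w=world(p,p["depth"]>0); t=np.array(robot.read_state()["tcp_pos"])
    q=w[(abs(w[:,0]-t[0])<.03)&(abs(w[:,1]-t[1])<.045)&(w[:,2]>.022)]
    for z in np.arange(.02,.13,.01):
        k=q[(q[:,2]>=z)&(q[:,2]<z+.01)]
        if len(k): print(n,round(z,2),len(k),k.min(0).round(3),k.max(0).round(3))
    return p
E
python3 -c "
from h import *
show();tip()"
```

```text
5.7 [ 0.49699444 -0.15175887  0.03861899] [-0.11558506 -0.075139  ] [ 0.38153224  0.40937886 -0.35373474] 0.0006314310235960208 0.0 [-0.18  0.31  0.45  1.95 -0.16  0.92  2.  ]
scene 0.02 39 [ 0.503 -0.179  0.022] [ 0.527 -0.128  0.03 ]
scene 0.03 16 [ 0.513 -0.169  0.031] [ 0.527 -0.141  0.038]
scene 0.04 2 [ 0.489 -0.16   0.049] [ 0.49  -0.152  0.05 ]
scene 0.05 17 [ 0.485 -0.167  0.05 ] [ 0.498 -0.14   0.059]
scene 0.06 30 [ 0.484 -0.169  0.06 ] [ 0.502 -0.139  0.07 ]
scene 0.07 23 [ 0.483 -0.168  0.071] [ 0.502 -0.139  0.08 ]
scene 0.08 16 [ 0.483 -0.171  0.082] [ 0.494 -0.132  0.089]
scene 0.09 45 [ 0.479 -0.187  0.09 ] [ 0.511 -0.119  0.1  ]
scene 0.1 55 [ 0.481 -0.194  0.1  ] [ 0.51  -0.114  0.11 ]
scene 0.11 59 [ 0.477 -0.197  0.11 ] [ 0.514 -0.111  0.12 ]
scene 0.12 60 [ 0.477 -0.196  0.12 ] [ 0.498 -0.108  0.13 ]
```

To row units: -3.2 cm is -0.064, -2.8 cm is -0.056.

jog_arm(
  series=[
    {"tx":-0.016,"ty":0,"tz":0,"wx":0,"wy":0,"wz":0},
    {"tx":-0.03,"ty":0,"tz":0,"wx":0,"wy":0,"wz":0},
    {"tx":-0.04,"ty":0,"tz":0,"wx":0,"wy":0,"wz":0},
    {"tx":-0.048,"ty":0,"tz":0,"wx":0,"wy":0,"wz":0},
    {"tx":-0.056,"ty":0,"tz":0,"wx":0,"wy":0,"wz":0},
    {"tx":-0.064,"ty":0,"tz":0,"wx":0,"wy":0,"wz":0},
  ],
)

```text
clock: 6.35
tcp_pos: [0.5283, -0.1494, 0.0395]
tcp_rot: [[-0.996, -0.084, -0.003], [-0.084, 0.996, 0.001], [0.003, 0.001, -1.0]]
contact_force: [-7.2, 1.6, 5.4]
opening: -0.001
gripper_force: 3.6
```

To row units: -0.9 cm is -0.018, -0.6 cm is -0.012.

jog_arm(
  series=[
    {"tx":-0.006,"ty":0,"tz":0,"wx":0,"wy":0,"wz":0},
    {"tx":-0.012,"ty":0,"tz":0,"wx":0,"wy":0,"wz":0},
    {"tx":-0.018,"ty":0,"tz":0,"wx":0,"wy":0,"wz":0},
  ],
)

```text
clock: 6.65
tcp_pos: [0.5372, -0.1486, 0.0395]
tcp_rot: [[-0.996, -0.084, -0.003], [-0.084, 0.996, 0.001], [0.003, 0.001, -1.0]]
contact_force: [-8.2, 0.4, 4.5]
opening: -0.002
gripper_force: 3.6
```

To row units: -0.5 cm is -0.01, -0.4 cm is -0.008.

jog_arm(
  series=[
    {"tx":-0.004,"ty":0,"tz":0,"wx":0,"wy":0,"wz":0},
    {"tx":-0.008,"ty":0,"tz":0,"wx":0,"wy":0,"wz":0},
    {"tx":-0.01,"ty":0,"tz":0,"wx":0,"wy":0,"wz":0},
  ],
)

```text
clock: 6.95
tcp_pos: [0.5379, -0.1487, 0.0387]
tcp_rot: [[-0.997, -0.082, -0.012], [-0.082, 0.997, 0.002], [0.011, 0.003, -1.0]]
contact_force: [-28.8, 1.1, 21.1]
opening: -0.002
gripper_force: 14.5
```

jog_arm(
  series=[
    {"tx":-0.003,"ty":0,"tz":0,"wx":0,"wy":0,"wz":0},
    {"tx":-0.006,"ty":0,"tz":0,"wx":0,"wy":0,"wz":0},
  ],
)

```text
clock: 7.15
tcp_pos: [0.5382, -0.1488, 0.0384]
tcp_rot: [[-0.997, -0.081, -0.017], [-0.082, 0.997, 0.002], [0.016, 0.004, -1.0]]
contact_force: [-41.6, 1.4, 31.3]
opening: 0.003
gripper_force: 21.1
```

To row units: 19 cm is 0.38, 14 cm is 0.28.

jog_arm(
  series=[
    {"tx":0.016,"ty":0,"tz":0,"wx":0,"wy":0,"wz":0},
    {"tx":0.06,"ty":0,"tz":-0.04,"wx":0,"wy":0,"wz":0},
    {"tx":0.1,"ty":0,"tz":-0.12,"wx":0,"wy":0,"wz":0},
    {"tx":0.1,"ty":0.08,"tz":-0.2,"wx":0,"wy":0,"wz":0},
    {"tx":0.1,"ty":0.18,"tz":-0.2,"wx":0,"wy":0,"wz":0},
    {"tx":0.1,"ty":0.28,"tz":-0.2,"wx":0,"wy":0,"wz":0},
    {"tx":0.1,"ty":0.38,"tz":-0.2,"wx":0,"wy":0,"wz":0},
    {"tx":0.1,"ty":0.38,"tz":-0.2,"wx":0,"wy":0,"wz":0},
  ],
)

```text
clock: 7.95
tcp_pos: [0.4801, 0.044, 0.14]
tcp_rot: [[-0.996, -0.093, 0.0], [-0.093, 0.996, 0.002], [-0.001, 0.002, -1.0]]
contact_force: [-0.6, -0.3, -0.3]
opening: 0.005
gripper_force: 0.0
```

Run:
```python
from h import *
show()
for n in("top","scene"):
  p=optics.get_image(n); w=world(p,p["depth"]>0); l=np.array([wt(a) for a in w])
  q=(abs(l[:,1]+.075)<.03)&(l[:,0]<-.02)&(l[:,0]>-.1)
  k=q&(w[:,2]>.05)&(w[:,2]<.08); print(n,"knob",k.sum(),l[k].mean(0),l[k].min(0),l[k].max(0))
  k=q&(abs(w[:,2]-.034)<.004); print("block",k.sum(),np.percentile(l[k],[3,97],axis=0))
  for r in spotter.pinpoint(p,"slider_knob")[:2]: print(r["p"],wt(ray(p,r["uv"],.066)))
cv2.imwrite("pics/s4.png",cv2.resize(p["frame"][170:270,290:410,::-1],None,fx=6.6,fy=6,interpolation=cv2.INTER_CUBIC))
go((.474,.3055),.12,21.2)
```

```text
7.95 [0.48006912 0.04395965 0.14003078] [-0.1158725   0.12130978] [-0.59881017 -0.25392567 -0.26092126] 0.00540636358605475 0.0 [-0.48  0.08  0.31  1.95 -0.03  1.12  1.5 ]
top knob 24 [-0.05778734 -0.07409894] [-0.06392833 -0.08244475] [-0.05172834 -0.06732732]
block 168 [[-0.08464549 -0.09761907]
 [-0.02483588 -0.05123203]]
0.59 [-0.04812602 -0.06857831]
scene knob 30 [-0.05924381 -0.07854135] [-0.06682609 -0.08585763] [-0.04788997 -0.06702994]
block 81 [[-0.08039597 -0.09899013]
 [-0.03870279 -0.05841621]]
0.61 [-0.0466186  -0.07600952]
0.23 [0.02427469 0.40059801]
t cm [-1.55 26.92  1.97] w [-0.     0.     1.284] to [0.474  0.3055] 0.12
```

View pics/s4.png

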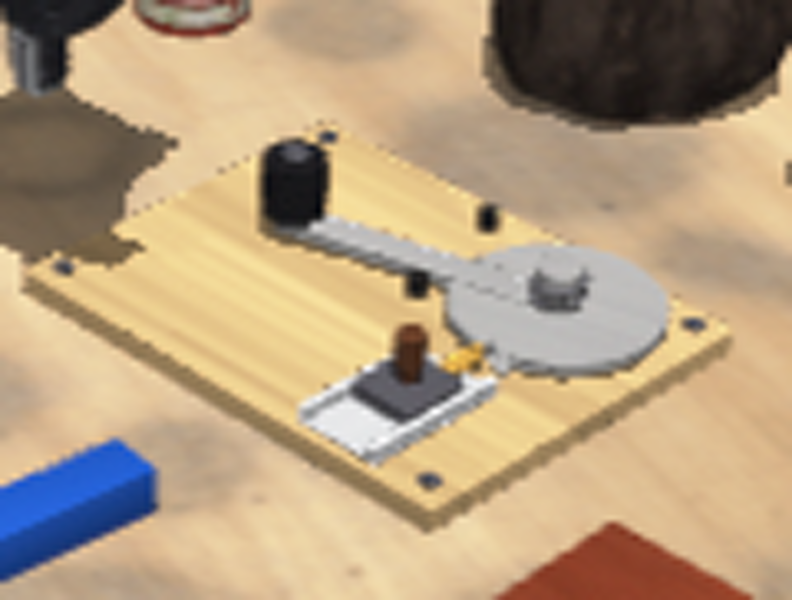

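Run:
```python
from h import *
for n in("scene","top"):
    p=optics.get_image(n); C=np.array(p["camera_from_world"]); cv2.imwrite(f"pics/{n}1.png",p["frame"][...,::-1])
    def pr(X): c=C@np.r_[X,1]; return np.array([c[0]/c[2]*p["fx"]+p["cx"],c[1]/c[2]*p["fy"]+p["cy"]])
    a=pr(np.r_[tw(-.0755,-.075),.05]); d=pr(np.r_[tw(-.0505,-.075),.05])-a
    A=cv2.cvtColor(cv2.imread(f"pics/{n}0.png"),6).astype(np.float32);B=p["frame"]@np.float32([.299,.587,.114])
    c=a.round().astype(int); k=8
    A8=cv2.resize(A[c[1]-k:c[1]+k,c[0]-k:c[0]+k],None,fx=8,fy=8,interpolation=2)
    B8=cv2.resize(B[c[1]-20:c[1]+20,c[0]-20:c[0]+20].astype(np.float32),None,fx=8,fy=8,interpolation=2)
    m=cv2.matchTemplate(B8,A8,5); _,v,_,l=cv2.minMaxLoc(m); sh=np.array(l)/8-12
    print(n,"25mm->",d,"shift",sh,v,"mm",25*sh@d/(d@d))
    for s in range(14,30,2):
        x,y=np.round((d*s/25+12)*8).astype(int); print(s,m[y,x].round(3),end=" ")
    print()
```

```text
scene 25mm-> [ 5.57304145 -3.41043217] shift [ 4.    -2.625] 0.9533820152282715 mm 18.297416472889807
14 0.875 16 0.931 18 0.953 20 0.936 22 0.895 24 0.809 26 0.725 28 0.607 
top 25mm-> [-1.06474006 -8.4532534 ] shift [-0.75  -6.125] 0.9824864268302917 mm 18.10645019543846
14 0.813 16 0.923 18 0.982 20 0.946 22 0.841 24 0.745 26 0.651 28 0.543
```

Run:
```python
from h import *
out=[]
for n in("top","scene"):
  p=optics.get_image(n); C=np.array(p["camera_from_world"])
  X,Y=np.meshgrid(np.arange(-.11,.02,.00035),np.arange(-.035,-.115,-.00035))
  W=np.stack([*np.moveaxis(np.array([tw(a,b) for a,b in zip(X.ravel(),Y.ravel())]),1,0),np.full(X.size,.03),np.ones(X.size)])
  c=C@W; u=(c[0]/c[2]*p["fx"]+p["cx"]).reshape(X.shape).astype(np.float32); v=(c[1]/c[2]*p["fy"]+p["cy"]).reshape(X.shape).astype(np.float32)
  for f in(cv2.imread(f"pics/{n}0.png"),p["frame"][...,::-1].copy()):
    r=cv2.remap(f,u,v,cv2.INTER_CUBIC)
    for t in range(-110,20,10): cv2.line(r,(int((t+110)/.35),0),(int((t+110)/.35),6 if t%50 else 14),(0,0,255),1)
    out.append(r)
o=np.vstack([np.hstack(out[:2]),np.hstack(out[2:])]); print(o.shape); cv2.imwrite("pics/r1.png",o)
```

```text
(458, 744, 3)
```

View pics/r1.png

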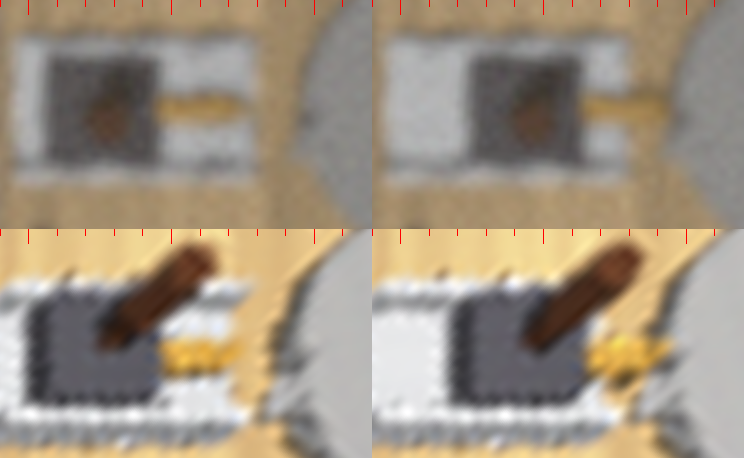

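The picture shows the block moved about 18 mm. The pawl tip is now at the disc rim (x≈-7 mm), where it stopped hard, so the slider started partly in and is now home. Next is the stick.

To row units: 27 cm is 0.54, 24 cm is 0.48, 0.56 rad is 0.0891.

jog_arm(
  series=[
    {"tx":-0.004,"ty":0.06,"tz":0,"wx":0,"wy":0,"wz":0.0223},
    {"tx":-0.008,"ty":0.13,"tz":0,"wx":0,"wy":0,"wz":0.0446},
    {"tx":-0.012,"ty":0.2,"tz":0,"wx":0,"wy":0,"wz":0.0668},
    {"tx":-0.016,"ty":0.27,"tz":0,"wx":0,"wy":0,"wz":0.0891},
    {"tx":-0.02,"ty":0.34,"tz":0,"wx":0,"wy":0,"wz":0.1114},
    {"tx":-0.024,"ty":0.41,"tz":0,"wx":0,"wy":0,"wz":0.1337},
    {"tx":-0.028,"ty":0.48,"tz":0,"wx":0,"wy":0,"wz":0.156},
    {"tx":-0.032,"ty":0.54,"tz":0,"wx":0,"wy":0,"wz":0.1783},
  ],
  gripper=1,
)

```text
clock: 9.15
tcp_pos: [0.4739, 0.3089, 0.1396]
tcp_rot: [[-0.505, 0.863, -0.0], [0.863, 0.505, 0.0], [0.0, 0.0, -1.0]]
contact_force: [-0.6, -0.1, 0.2]
opening: 0.999
gripper_force: 0.0
```

To row units: 0.165 rad is 0.0263.

jog_arm(
  series=[
    {"tx":0,"ty":0,"tz":0,"wx":0,"wy":0,"wz":0.0127},
    {"tx":0,"ty":0,"tz":0,"wx":0,"wy":0,"wz":0.0263},
    {"tx":0,"ty":0,"tz":0,"wx":0,"wy":0,"wz":0.0263},
  ],
)

```text
clock: 9.45
tcp_pos: [0.4741, 0.3071, 0.1395]
tcp_rot: [[-0.36, 0.933, -0.0], [0.933, 0.36, -0.0], [-0.0, -0.0, -1.0]]
contact_force: [0.5, 0.2, -0.7]
opening: 1.0
gripper_force: 0.0
```

```bash
python3 -c "
from h import *
show();tip();go((.474,.3055),.05,21.2)"
```

```text
9.45 [0.47413206 0.3071119  0.13950107] [-0.09949966  0.38401928] [ 0.45962195  0.24674868 -0.68304087] 1.0003332223910182 0.0 [-0.85  0.26  0.22  1.74 -0.06  1.15 -0.24]
scene 0.02 106 [0.445 0.263 0.022] [0.503 0.351 0.03 ]
scene 0.03 34 [0.451 0.262 0.03 ] [0.503 0.349 0.035]
t cm [-0.13 -0.06  8.95] w [-0.     0.     0.001] to [0.474  0.3055] 0.05
```

To row units: 10 cm is 0.2, 7 cm is 0.14.

jog_arm(
  series=[
    {"tx":-0.002,"ty":0,"tz":0.08,"wx":0,"wy":0,"wz":0},
    {"tx":-0.002,"ty":0,"tz":0.14,"wx":0,"wy":0,"wz":0},
    {"tx":-0.002,"ty":0,"tz":0.2,"wx":0,"wy":0,"wz":0},
    {"tx":-0.002,"ty":0,"tz":0.2,"wx":0,"wy":0,"wz":0},
  ],
)

```text
clock: 9.9
tcp_pos: [0.4721, 0.3045, 0.0361]
tcp_rot: [[-0.363, 0.932, -0.005], [0.932, 0.363, -0.004], [-0.002, -0.006, -1.0]]
contact_force: [-0.8, -0.7, -0.4]
opening: 1.002
gripper_force: 0.0
```

Run:
```python
from h import *
show();p=tip()
cv2.imwrite("pics/s5.png",cv2.resize(p["frame"][130:230,200:320,::-1],None,fx=6.6,fy=6,interpolation=cv2.INTER_CUBIC))
```

```text
9.9 [0.47206437 0.30450077 0.03611842] [-0.10178108  0.38159267] [-0.84298218 -0.74733076 -0.40207458] 1.0017990045312177 0.0 [-0.83  0.38  0.21  1.83 -0.09  0.95 -0.21]
scene 0.02 109 [0.445 0.262 0.022] [0.502 0.348 0.03 ]
scene 0.03 16 [0.455 0.261 0.03 ] [0.5   0.326 0.036]
scene 0.11 8 [0.448 0.277 0.114] [0.503 0.311 0.12 ]
scene 0.12 23 [0.444 0.274 0.121] [0.503 0.305 0.13 ]
```

View pics/s5.png

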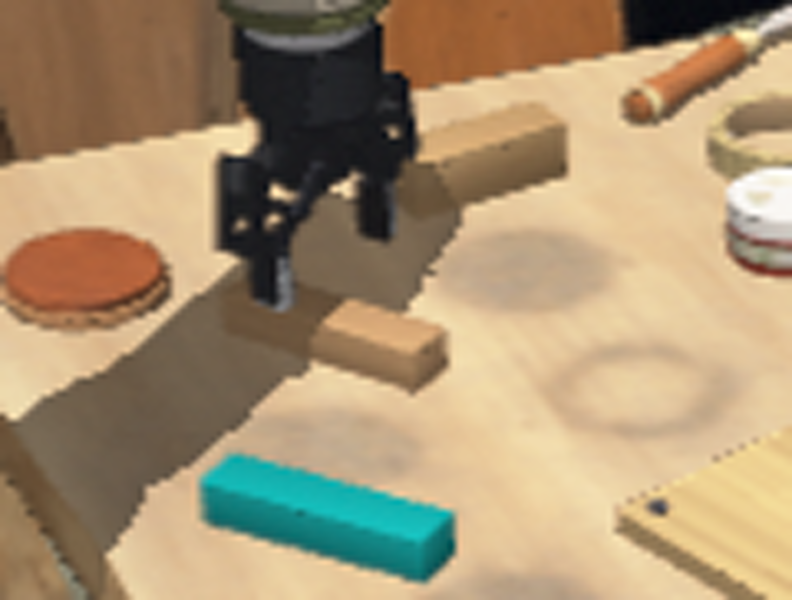

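The jaws straddle the wooden stick (crop ~270,300) and are still above it. Descend further, then close.

To row units: 3.6 cm is 0.072, 3.2 cm is 0.064.

jog_arm(
  series=[
    {"tx":0,"ty":0.004,"tz":0.03,"wx":0,"wy":0,"wz":0},
    {"tx":0,"ty":0.004,"tz":0.05,"wx":0,"wy":0,"wz":0},
    {"tx":0,"ty":0.004,"tz":0.064,"wx":0,"wy":0,"wz":0},
    {"tx":0,"ty":0.004,"tz":0.072,"wx":0,"wy":0,"wz":0},
    {"tx":0,"ty":0.004,"tz":0.072,"wx":0,"wy":0,"wz":0},
  ],
)

```text
clock: 10.45
tcp_pos: [0.4758, 0.3073, 0.0033]
tcp_rot: [[-0.362, 0.932, -0.001], [0.932, 0.362, -0.0], [-0.0, -0.001, -1.0]]
contact_force: [0.3, 0.3, 0.3]
opening: 1.001
gripper_force: 0.0
```

```bash
python3 -c "
from h import *
show();p=optics.get_image('scene');w=world(p,p['depth']>0);s=robot.read_state();l=(w-s['tcp_pos'])@np.array(s['tcp_rot'])
k=(abs(l[:,0])<.014)&(abs(l[:,1])<.065)&(abs(l[:,1])>.035)&(w[:,2]>.01)&(w[:,2]<.08);q=np.c_[l[k,:2],w[k,2]];q=q[q[:,2].argsort()];print(len(q),q[:12].round(3))"
```

```text
10.45 [0.47575174 0.30728406 0.00333362] [-0.09787122  0.38405364] [0.30032156 0.32743865 0.34477022] 1.0006614687364186 0.0 [-0.82  0.43  0.2   1.84 -0.11  0.88 -0.2 ]
147 [[ 0.005 -0.046  0.022]
 [ 0.006  0.046  0.022]
 [ 0.001 -0.046  0.023]
 [ 0.013  0.049  0.023]
 [ 0.006  0.047  0.026]
 [-0.005  0.043  0.027]
 [-0.007 -0.049  0.028]
 [-0.002  0.041  0.028]
 [-0.002  0.048  0.028]
 [-0.009  0.044  0.029]
 [ 0.001  0.046  0.029]
 [-0.011 -0.049  0.029]]
```

Open tips are at z≈0.022, as expected; they drop to about 0.011 on closing. Grip.

jog_arm(
  series=[
    {"tx":0,"ty":0,"tz":0,"wx":0,"wy":0,"wz":0},
    {"tx":0,"ty":0,"tz":0,"wx":0,"wy":0,"wz":0},
    {"tx":0,"ty":0,"tz":0,"wx":0,"wy":0,"wz":0},
    {"tx":0,"ty":0,"tz":0,"wx":0,"wy":0,"wz":0},
    {"tx":0,"ty":0,"tz":0,"wx":0,"wy":0,"wz":0},
    {"tx":0,"ty":0,"tz":0,"wx":0,"wy":0,"wz":0},
    {"tx":0,"ty":0,"tz":0,"wx":0,"wy":0,"wz":0},
  ],
  gripper=0,
)

```text
clock: 11.2
tcp_pos: [0.4763, 0.3077, 0.0042]
tcp_rot: [[-0.362, 0.932, 0.001], [0.932, 0.362, 0.001], [0.0, 0.001, -1.0]]
contact_force: [-0.2, -0.2, 5.6]
opening: 0.364
gripper_force: 61.3
```

To row units: -12 cm is -0.24, -9 cm is -0.18.

jog_arm(
  series=[
    {"tx":0,"ty":0,"tz":-0.04,"wx":0,"wy":0,"wz":0},
    {"tx":0,"ty":0,"tz":-0.1,"wx":0,"wy":0,"wz":0},
    {"tx":0,"ty":0,"tz":-0.18,"wx":0,"wy":0,"wz":0},
    {"tx":0,"ty":0,"tz":-0.24,"wx":0,"wy":0,"wz":0},
    {"tx":0,"ty":0,"tz":-0.24,"wx":0,"wy":0,"wz":0},
  ],
)

```text
clock: 11.7
tcp_pos: [0.4779, 0.3088, 0.128]
tcp_rot: [[-0.361, 0.932, 0.005], [0.932, 0.361, 0.004], [0.002, 0.006, -1.0]]
contact_force: [0.7, 0.0, -0.5]
opening: 0.358
gripper_force: 60.6
```

Run:
```python
from h import *
show()
p=optics.get_image("scene"); w=world(p,p["depth"]>0); s=robot.read_state();l=(w-s['tcp_pos'])@np.array(s['tcp_rot'])
k=(abs(l[:,0])>.015)&(abs(l[:,0])<.08)&(abs(l[:,1])<.022)&(w[:,2]>.08)&(l[:,2]>-.04)
q=l[k]; print(len(q),q.min(0).round(3),q.max(0).round(3),np.percentile(w[k,2],[2,98]))
a,b=q[q[:,0]>0],q[q[:,0]<0]; print(a[:,2].min(),a[:,2].max(),b[:,2].min(),b[:,2].max())
# tens-frame start for push: contact stick end 65mm ahead, roller near face x=-5
go(tw(-.105,.071),.10,94.9)
```

```text
11.7 [0.47792119 0.30875133 0.12798149] [-0.09558529  0.38533189] [ 0.74822851  0.03176289 -0.48857105] 0.35770976881934424 60.62185764312744 [-0.84  0.27  0.22  1.75 -0.07  1.12 -0.23]
289 [-0.069 -0.021 -0.031] [0.066 0.018 0.005] [0.12293975 0.15462445]
-0.031185589755045356 0.0036564587579779985 -0.03085092088750328 0.004700088987582518
t cm [-29.88  -9.63   2.48] w [ 4.000e-03  1.000e-03 -1.286e+00] to [ 0.4952 -0.0052] 0.1
```

The stick is held level, and its underside is at about the reported z − 4 mm. Carry it to the near side of the roller.

To row units: -27 cm is -0.54, -24 cm is -0.48, -1.12 rad is -0.1783.

jog_arm(
  series=[
    {"tx":-0.066,"ty":-0.02,"tz":0,"wx":0,"wy":0,"wz":-0.0223},
    {"tx":-0.132,"ty":-0.04,"tz":0,"wx":0,"wy":0,"wz":-0.0446},
    {"tx":-0.2,"ty":-0.064,"tz":0,"wx":0,"wy":0,"wz":-0.0668},
    {"tx":-0.27,"ty":-0.086,"tz":0,"wx":0,"wy":0,"wz":-0.0891},
    {"tx":-0.34,"ty":-0.11,"tz":0,"wx":0,"wy":0,"wz":-0.1114},
    {"tx":-0.41,"ty":-0.132,"tz":0,"wx":0,"wy":0,"wz":-0.1337},
    {"tx":-0.48,"ty":-0.154,"tz":0,"wx":0,"wy":0,"wz":-0.156},
    {"tx":-0.54,"ty":-0.174,"tz":0,"wx":0,"wy":0,"wz":-0.1783},
  ],
)

```text
clock: 12.55
tcp_pos: [0.4915, 0.0221, 0.1223]
tcp_rot: [[-0.997, 0.076, -0.002], [0.076, 0.997, -0.001], [0.002, -0.001, -1.0]]
contact_force: [0.1, 1.2, -0.8]
opening: 0.361
gripper_force: 60.6
```

To row units: -2 cm is -0.04, -1 cm is -0.02, -0.165 rad is -0.0263.

jog_arm(
  series=[
    {"tx":0,"ty":-0.02,"tz":0,"wx":0,"wy":0,"wz":-0.0127},
    {"tx":0,"ty":-0.04,"tz":0,"wx":0,"wy":0,"wz":-0.0263},
    {"tx":0,"ty":-0.04,"tz":0,"wx":0,"wy":0,"wz":-0.0263},
  ],
)

```text
clock: 12.85
tcp_pos: [0.4899, 0.0028, 0.1224]
tcp_rot: [[-0.997, -0.083, -0.002], [-0.083, 0.997, -0.001], [0.002, -0.001, -1.0]]
contact_force: [0.5, 0.5, -0.5]
opening: 0.358
gripper_force: 60.6
```

```bash
python3 -c "
from h import *
show();go(tw(-.105,.072),.044,94.9)"
```

```text
12.85 [0.4899001  0.00277029 0.122388  ] [-0.10956552  0.07943576] [ 0.48263938  0.53849637 -0.50294978] 0.3580246047028376 60.59983849525452 [-0.4   0.12  0.32  1.95 -0.04  1.09  1.59]
t cm [-0.48 -0.74  7.84] w [-0.001 -0.002 -0.002] to [ 0.4951 -0.0043] 0.044
```

To row units: 7.8 cm is 0.156, 6 cm is 0.12.

jog_arm(
  series=[
    {"tx":0,"ty":-0.008,"tz":0.06,"wx":0,"wy":0,"wz":0},
    {"tx":0,"ty":-0.014,"tz":0.12,"wx":0,"wy":0,"wz":0},
    {"tx":0,"ty":-0.014,"tz":0.156,"wx":0,"wy":0,"wz":0},
    {"tx":0,"ty":-0.014,"tz":0.156,"wx":0,"wy":0,"wz":0},
    {"tx":0,"ty":-0.014,"tz":0.156,"wx":0,"wy":0,"wz":0},
  ],
)

```text
clock: 13.35
tcp_pos: [0.4912, -0.0022, 0.0456]
tcp_rot: [[-0.997, -0.083, -0.001], [-0.083, 0.997, -0.0], [0.001, -0.0, -1.0]]
contact_force: [-0.2, 1.4, 0.2]
opening: 0.359
gripper_force: 60.6
```

Run:
```python
from h import *
show();p=optics.get_image("scene"); w=world(p,p["depth"]>0); s=robot.read_state(); L=np.array([wt(a) for a in w]); t=wt(s["tcp_pos"])
k=(L[:,0]>t[0]+.02)&(L[:,0]<-.01)&(abs(L[:,1]-t[1])<.022)&(w[:,2]>.026)&(w[:,2]<.09); print("stick",L[k].min(0),L[k].max(0),np.percentile(w[k,2],[2,98]))
k=(abs(L[:,0]-.013)<.023)&(abs(L[:,1]-.07)<.03)&(w[:,2]>.036)&(w[:,2]<.09); print("roller",np.percentile(L[k],[2,98],axis=0),w[k,2].max())
cv2.imwrite("pics/s6.png",cv2.resize(p["frame"][150:250,260:380,::-1],None,fx=6.6,fy=6,interpolation=cv2.INTER_CUBIC))
```

```text
13.35 [ 0.49122834 -0.00219421  0.04558634] [-0.10866255  0.0743766 ] [-0.2393296   1.35883609  0.24497195] 0.3588918576620116 60.565760135650635 [-0.37  0.23  0.31  2.01 -0.09  0.92  1.64]
stick [-0.08726529  0.0528123 ] [-0.04349126  0.07252054] [0.03944914 0.07057235]
roller [[-0.00566304  0.0500988 ]
 [ 0.02755265  0.08172722]] 0.07359661315080757
```

View pics/s6.png

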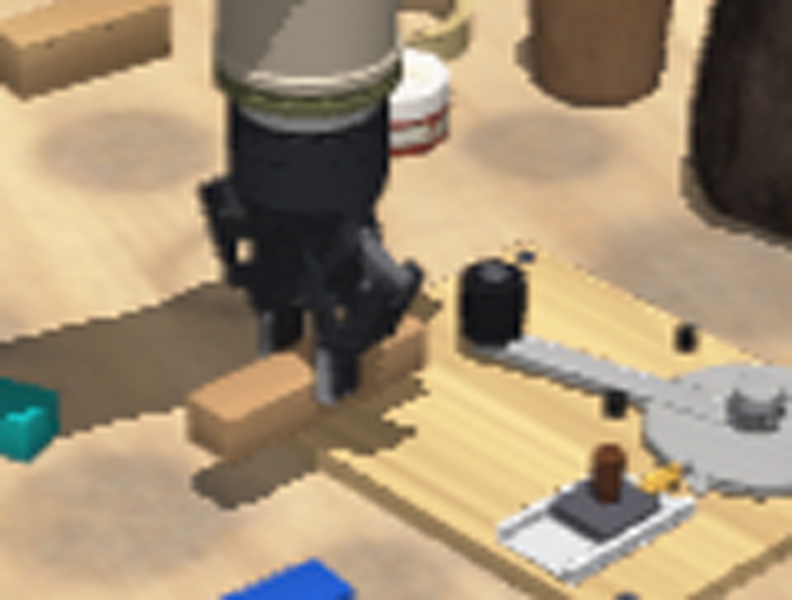

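The stick is level at z 39–70 mm, aligned with the roller, and its end is about 38 mm short of it. Push along +x.

To row units: -5 cm is -0.1, -4.4 cm is -0.088.

jog_arm(
  series=[
    {"tx":-0.024,"ty":-0.002,"tz":0.004,"wx":0,"wy":0,"wz":0},
    {"tx":-0.048,"ty":-0.004,"tz":0.004,"wx":0,"wy":0,"wz":0},
    {"tx":-0.064,"ty":-0.004,"tz":0.004,"wx":0,"wy":0,"wz":0},
    {"tx":-0.076,"ty":-0.004,"tz":0.004,"wx":0,"wy":0,"wz":0},
    {"tx":-0.088,"ty":-0.004,"tz":0.004,"wx":0,"wy":0,"wz":0},
    {"tx":-0.1,"ty":-0.004,"tz":0.004,"wx":0,"wy":0,"wz":0},
  ],
)

```text
clock: 14.0
tcp_pos: [0.5406, -0.0005, 0.0434]
tcp_rot: [[-0.996, -0.084, -0.003], [-0.084, 0.996, 0.0], [0.003, 0.0, -1.0]]
contact_force: [-6.8, 0.0, 3.2]
opening: 0.358
gripper_force: 61.0
```

To row units: -3 cm is -0.06, -2.4 cm is -0.048.

jog_arm(
  series=[
    {"tx":-0.012,"ty":0,"tz":0,"wx":0,"wy":0,"wz":0},
    {"tx":-0.024,"ty":0,"tz":0,"wx":0,"wy":0,"wz":0},
    {"tx":-0.036,"ty":0,"tz":0,"wx":0,"wy":0,"wz":0},
    {"tx":-0.048,"ty":0,"tz":0,"wx":0,"wy":0,"wz":0},
    {"tx":-0.06,"ty":0,"tz":0,"wx":0,"wy":0,"wz":0},
    {"tx":-0.06,"ty":0,"tz":0,"wx":0,"wy":0,"wz":0},
  ],
)

```text
clock: 14.6
tcp_pos: [0.5697, 0.0016, 0.0431]
tcp_rot: [[-0.996, -0.084, -0.005], [-0.084, 0.996, -0.0], [0.005, -0.0, -1.0]]
contact_force: [-9.0, -1.8, 4.3]
opening: 0.36
gripper_force: 61.2
```

```bash
cat >> h.py <<'E'
def roller():
    show(); s=robot.read_state(); t=wt(s["tcp_pos"])
    for n in("scene","top"):
        p=optics.get_image(n); w=world(p,p["depth"]>0); L=np.array([wt(a) for a in w])
        k=(L[:,0]>t[0]+.02)&(L[:,0]<.11)&(abs(L[:,1]-.07)<.03)&(w[:,2]>.036)&(w[:,2]<.09)
        print(n,k.sum(),np.percentile(L[k],[2,98],axis=0).round(4).tolist())
        k&=(w[:,2]>.062)&(L[:,0]>t[0]+.075); print("  top",k.sum(),np.percentile(L[k],[2,50,98],axis=0).round(4).tolist())
    return p
E
python3 -c "
from h import *
roller()"
```

```text
14.6 [0.56974378 0.00161699 0.04309097] [-0.03010644  0.07152397] [-9.00728502 -1.75518512  4.27998949] 0.3597492878048056 61.15037441253662 [-0.34  0.39  0.31  1.81 -0.14  0.97  1.68]
scene 134 [[-0.0088, 0.0509], [0.0621, 0.0733]]
  top 25 [[0.0456, 0.0567], [0.0526, 0.0651], [0.065, 0.0759]]Traceback (most recent call last):
  File "<string>", line 3, in <module>
    roller()
    ~~~~~~^^
  File "h.py", line 33, in roller
    print(n,k.sum(),np.percentile(L[k],[2,98],axis=0).round(4).tolist())
                    ~~~~~~~~~~~~~^^^^^^^^^^^^^^^^^^^^
    return _quantile_unchecked(
        a, q, axis, out, overwrite_input, method, keepdims, weights)
    return _ureduce(a,
                    func=_quantile_ureduce_func,
    ...<5 lines>...
                    overwrite_input=overwrite_input,
                    method=method)
    r = func(a, **kwargs)
    result = _quantile(arr,
                       quantiles=q,
    ...<2 lines>...
                       out=out,
                       weights=wgt)
    slices_having_nans = np.isnan(arr[-1, ...])
                                  ~~~^^^^^^^^^
IndexError: index -1 is out of bounds for axis 0 with size 0
```

To row units: -2.2 cm is -0.044, -1.8 cm is -0.036.

jog_arm(
  series=[
    {"tx":-0.01,"ty":0,"tz":0,"wx":0,"wy":0,"wz":0},
    {"tx":-0.02,"ty":0,"tz":0,"wx":0,"wy":0,"wz":0},
    {"tx":-0.028,"ty":0,"tz":0,"wx":0,"wy":0,"wz":0},
    {"tx":-0.036,"ty":0,"tz":0,"wx":0,"wy":0,"wz":0},
    {"tx":-0.044,"ty":0,"tz":0,"wx":0,"wy":0,"wz":0},
    {"tx":-0.044,"ty":0,"tz":0,"wx":0,"wy":0,"wz":0},
    {"tx":-0.044,"ty":0,"tz":0,"wx":0,"wy":0,"wz":0},
  ],
)

```text
clock: 15.4
tcp_pos: [0.591, 0.0034, 0.043]
tcp_rot: [[-0.996, -0.083, -0.005], [-0.083, 0.997, -0.0], [0.005, 0.0, -1.0]]
contact_force: [-10.7, -1.9, 3.7]
opening: 0.36
gripper_force: 61.2
```

```bash
sed -i 's/("scene","top")):\?$/&/; s/for n in("scene","top"):/for n in("scene",):/' h.py
python3 - <<'E'
from h import *
p=roller()
k=spotter.pinpoint(p,"idler_roller")[:2]; print([(r["p"],wt(ray(p,r["uv"],.034))) for r in k])
k=spotter.pinpoint(p,"slider_knob")[:2]; print([(r["p"],wt(ray(p,r["uv"],.066))) for r in k])
cv2.imwrite("pics/s7.png",cv2.resize(p["frame"][160:260,280:400,::-1],None,fx=6.6,fy=6,interpolation=cv2.INTER_CUBIC))
E
```

```text
15.4 [0.590998   0.00341289 0.04295889] [-0.00877648  0.07151322] [-10.65622941  -1.93812485   3.7042111 ] 0.3600170587687804 61.18435978889465 [-0.33  0.43  0.31  1.75 -0.15  0.99  1.69]
scene 135 [[0.0135, 0.0516], [0.0864, 0.0727]]
  top 25 [[0.0667, 0.0535], [0.075, 0.0641], [0.0886, 0.0779]]
[(0.49, array([0.07597241, 0.06692512])), (0.49, array([0.06494387, 0.43630867]))]
[(0.65, array([-0.05110139, -0.08432198]))]
```

View pics/s7.png

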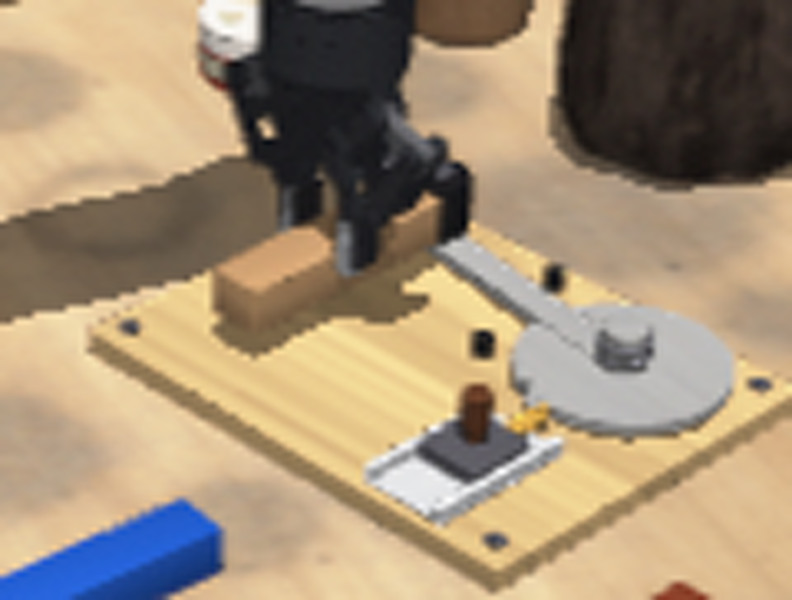

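The roller sits at x≈74 mm (about 0.41 rad). The tooth (crop 520,380) has passed to the far side of the pawl (540,415). The stick is level, clear of the base and pressing on the roller. One check that the slider stayed put, then hand in.

Run:
```python
from h import *
for n in("scene","top"):
    p=optics.get_image(n); C=np.array(p["camera_from_world"])
    def pr(X): c=C@np.r_[X,1]; return np.array([c[0]/c[2]*p["fx"]+p["cx"],c[1]/c[2]*p["fy"]+p["cy"]])
    a=pr(np.r_[tw(-.0575,-.075),.05]); d=pr(np.r_[tw(-.0325,-.075),.05])-a
    A=cv2.cvtColor(cv2.imread(f"pics/{n}1.png"),6).astype(np.float32);B=(p["frame"]@np.float32([.299,.587,.114])).astype(np.float32)
    c=a.round().astype(int); k=7
    f=lambda I,k:cv2.resize(I[c[1]-k:c[1]+k,c[0]-k:c[0]+k],None,fx=8,fy=8,interpolation=2)
    m=cv2.matchTemplate(f(B,14),f(A,7),5); _,v,_,l=cv2.minMaxLoc(m); sh=np.array(l)/8-7
    print(n,sh,v,"mm",25*sh@d/(d@d))
show()
```

```text
scene [0. 0.] 0.9991788864135742 mm 0.0
top [0. 0.] 0.9925395250320435 mm 0.0
15.65 [0.59090376 0.00340802 0.04299804] [-0.0088708   0.07151634] [-10.48403645  -1.58248539   3.88412468] 0.3550132123214432 61.16426110267639 [-0.33  0.43  0.31  1.75 -0.15  0.99  1.69]
```

```bash
python3 -c "
from cell import ticket
print(ticket.hand_in())"
```

```text
the job is handed in; nothing more can be done
None
```

The job is handed in: the slider is pushed to its stop and the wooden stick, still gripped and level, holds the roller at about 0.41 rad, past the click at 0.35. Two caveats: the slider moved only about 18 of its 25 mm, so I took the hard stop with the pawl at the disc rim as home, and that push briefly peaked at about 42 N (52 N counting the upward part) at the fingertips.

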